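Close the battery case cover under its lip

ROBOT

A 7-joint arm with a two-finger parallel gripper is mounted at the origin on the work surface. World frame = base frame: x ahead of the robot, y to its left, z up, the work surface at z = 0. Lengths are in m, angles in rad, forces in N, time in s.
With the tool pointing down it reaches from about 0.375 to 0.925 m from the base axis. Payload 3.1 kg.
Tool frame: the origin (TCP) lies between the finger pads; the fingertips stand 19 mm ahead of it and the grasp point (between the pads) is the TCP; z points along the fingers, y is the direction in which the jaws open and shut (so a half turn about z gives the same grasp; the last joint's range is limited). The gripper opens to 85 mm and grips with 20 to 120 N. Pads are 22 mm wide; open, the fingers measure 114 mm over their backs; the gripper's body (76 mm by 85 mm) begins 54 mm behind the grasp point. The pads swing forward as they close: fully open they stand 13 mm farther back than shut.
Start: joints at [1.195, 0.383, 0.044, 1.598, -0.018, 1.161, -0.05], TCP at [0.178, -0.625, 0.25] pointing down, gripper open.
Joint ranges: [-2.61, 2.61], [-0.41, 2.15], [-1.48, 1.57], [0, 2.5], [-1.57, 4.71], [0.05, 1.97], [-2.85, 2.85]. Speed limits (rad/s): [2.79, 2.79, 3.14, 3.14, 3.14, 3.14, 3.14].

INTERFACE

Orientations are given as a unit quaternion [x, y, z, w].
In Python, from bench import move_ptp, movel, move_j, move_gripper, pause, inverse_kinematics, read_camera, camera_params, MotionError, sign_off, look_for, tip_of, read_time_s, read_qpos, read_joint_vel, read_effort, read_eef_pos, read_tcp_rot, read_ft_force, read_ft_torque, read_finger_gap gives the robot as it stands. Calls block until the motion is done:
- move_ptp(position, orientation): joint-space move of the TCP to a pose.
- movel(position, orientation=None, speed=0.15): straight line of the TCP; orientation=None keeps the orientation; speed is the mean speed in m/s.
- move_j(angles): joint-space move.
- move_gripper(opening, effort=None): finger opening in m; effort is the grip in N (None keeps the last); returns when the fingers have stopped.
- pause(seconds).
- inverse_kinematics(position, orientation): joint angles nearest the present ones, or None.
- read_camera(name): name is "side" or "top" or "wrist"; returns the picture (420x560x3 uint8, red, green, blue); there is no depth.
- camera_params(name): a dict with "K" (3x3 intrinsics, pixels), "camera_from_world" (4x4, takes a point from world to camera coordinates). Camera axes: x right, y down, z forward; pixel columns grow to the right and rows downward; lengths in m; the calibration is good to about 2 mm. A picture is of the moment at which its call begins: read the wrist's pose just before it. camera_params takes no time and is no camera call; for the wrist camera it gives the pose at the moment of the call.
A pose or a line that the arm cannot do raises MotionError and nothing moves.
- sign_off(): hands the job in, once; it reports no verdict.
Trained networks look in the newest picture that a camera, given by its name, has taken for a name from the list of things; names that differ only in an ending like _2 or _b are one class to them, and where a whole thing is asked for, a point or a joint stands for the part that bears it (a point fixed in the world has none). Each returns a list of dicts, best first, with "confidence" (0 to 1); they miss things now and then, are a little off and sometimes report something else, mostly with a low value. They report only what shows in the picture. A call takes as long as a camera call.
- look_for(camera, name): "at" ([column, row] in pixels, amid what is visible of it).
- tip_of(camera, name): "at" ([column, row] in pixels: a listed point, or the origin of a listed thing).
Readings, each from a call of its own:
- read_time_s(): time.
- read_qpos(): joint angles.
- read_joint_vel(): joint speeds.
- read_effort(): joint torques, N m.
- read_eef_pos(): TCP position.
- read_tcp_rot(): TCP orientation.
- read_ft_force(): force on the tool from outside, world axes, zero at the start.
- read_ft_torque(): the same for the moment, N m.
- read_finger_gap(): finger opening in m.
Only numpy, scipy, OpenCV 4.12 (cv2) and the standard library are available. Lean on these libraries where they do the work, as an engineer would, in place of code of your own. Each camera call takes 0.05 s, during which the arm holds its last target.

TASK

The black battery case on the desk stands open. With the fingertips, gently fold its springy hinged cover down flat over the three cells, then push the cover along by its ridge until its free edge is tucked fully home beneath the case's retaining lip, so that it stays shut when you let go. Do this by pressing and pushing only: do not pinch or lift anything, keep the case about where it stands with its cells in it, do not press the straight key, and leave the other things undisturbed.

Things in the scene. Friction and masses are not known exactly. Their poses are not given: they have to be found in the camera images.
- case: Loose open-topped black plastic battery case, 120 (x) by 84 (y) by 46 mm high to its rim, standing flat on the desk, about 0.6 kg plus three 0.14 kg cells. Origin: centre of its underside. Its x points from the hinge end to the lip end, y along the hinge, z up. The grey cover is hinged at the -x end and folds over towards +x.
- cover (a joint): Cover's angle (rad): 0 = flat over the case, 1.57 = upright, up to 2.1 = leaning back away from the lip. Weak spring (0.05 Nm/rad, at rest at 1.8), friction 0.02 Nm: it springs up again if let go untucked. Cover 70 mm wide, 4 mm thick, free edge 89 mm from the hinge axis. Flat, its top is 51 mm above the desk, 2.5 mm below the lip's underside.
- cover_slide (a joint): How far hinge and cover have slid towards the lip (m), 0 to 0.014. At 0 (the start) the flat cover's free edge is 4 mm short of the lip, so it can be folded past it; at 0.014 it is 10 mm beneath the lip. The hinge runs in slots with about 2 N of friction and stays where it is left. If it is slid early the cover lands on the lip.
- hinge_mid (a point): Middle of the hinge axis, 49 mm above the desk, at x = -50 mm in the case's frame when the slide is at 0; it moves with the slide.
- ridge_foot (a point): Middle of the thumb ridge's foot, on its hinge side, on the cover's outer face (the top when shut), 58 mm from the hinge axis. Ridge: 50 mm long across the cover, 5 mm thick, 5 mm high; the plain face between hinge and ridge is free for a fingertip to press on and push the ridge towards the lip. This frame turns with the cover: x from hinge to free edge, z out of the outer face.
- free_edge (a point): Middle of the cover's free edge, at half its 4 mm thickness.
- lip_edge (a point): Middle of the lip's inner edge (facing the hinge), at half its 4 mm thickness, 55.5 mm above the desk, at x = 43 mm in the case's frame. The fixed lip is 60 mm wide and overhangs the opening at the case's +x end by 13 mm, its underside 53.5 mm and its top 57.5 mm above the desk; a post closes the slot 13 mm in.
- cell0: Loose cylindrical battery cell, 33 mm thick and 60 mm long, lying along the case's y in the case (hinge end). Origin: its centre, 21.5 mm above the case's underside.
- cell1: Loose cylindrical battery cell, 33 mm thick and 60 mm long, lying along the case's y in the case (middle). Origin: its centre, 21.5 mm above the case's underside.
- cell2: Loose cylindrical battery cell, 33 mm thick and 60 mm long, lying along the case's y in the case (lip end). Origin: its centre, 21.5 mm above the case's underside.
- tweezers: Bystander: steel tweezers, 125 mm long, 8 mm high, lying along the case's left (+y) side about 100 mm from its middle. Origin: their middle.
- jar: Bystander: closed glass jar of connectors, 64 mm across, 74 mm high, about 130 mm from the case's middle on its right (-y) side. Origin: centre of its underside.
- mug: Bystander: white mug, 80 mm across and 92 mm high with a handle, two screwdrivers standing in it up to 165 mm above the desk; beyond the case on the right. Origin: centre of its underside.
- radio: Bystander: black handheld transceiver, 115 by 58 by 36 mm with a 130 mm aerial, lying flat on the left. Origin: under its middle.
- key_knob (a point): Bystander: top of the straight key's knob, about 70 mm above the desk; the key is a chrome lever on a 140 by 75 mm wooden base, fixed to the desk on the right.
- key_lever (a joint): Angle of the straight key's springy lever (rad): 0 at rest, up to 0.05 when its knob is pressed.

How it is judged:
By the outcome, as a careful person would: the job done as asked, in the order asked, and still so for the second after the job is handed in, with the robot touching nothing.
It also fails if it takes over 48 s, if anything falls off the work surface, if the arm or the gripper's body presses on something with over 40 N, if the wrist force passes 120 N, or if a joint passes its speed limit or range.

## Working session

There is one attempt and no reset: what is moved stays moved. The work goes in short steps, each a Python script; the robot and the scene stay as the last script left them, time stands still between calls to the robot, and variables do not carry over. Pictures are saved under pics/ and viewed, and the job is handed in when it is done.

```bash
ls; mkdir -p pics; python3 - <<'E'
from bench import *
import cv2
for c in ["side","top","wrist"]:
    im=read_camera(c); cv2.imwrite(f"pics/{c}0.png",im[:,:,::-1])
    P=camera_params(c); print(c,P["K"],P["camera_from_world"])
    for n in ["case","hinge_mid","ridge_foot","free_edge","lip_edge","cell0","cell1","cell2","tweezers","jar","mug","radio","key_knob"]:
        print(n,[(d["at"],round(d["confidence"],2)) for d in tip_of(c,n)[:2]])
print(read_time_s(),read_eef_pos(),read_tcp_rot(),read_ft_force())
E
```

```text
pics
side [[504.59277833   0.         275.31608155]
 [  0.         504.59277833 203.58045852]
 [  0.           0.           1.        ]] [[ 0.8896527  -0.4566174  -0.00431586 -0.51835496]
 [-0.23733729 -0.45430144 -0.85865081  0.19814062]
 [ 0.3901142   0.76492532 -0.51254284  1.34180347]
 [ 0.          0.          0.          1.        ]]
case [([287.7, 230.2], 0.72)]
hinge_mid [([266.5, 216.2], 0.55), ([298.0, 226.1], 0.19)]
ridge_foot [([263.9, 194.0], 0.65)]
free_edge [([259.3, 188.8], 0.63)]
lip_edge [([300.9, 214.5], 0.82)]
cell0 [([283.9, 222.9], 0.65), ([297.4, 225.9], 0.58)]
cell1 [([283.9, 222.9], 0.65), ([297.4, 225.9], 0.58)]
cell2 [([283.9, 222.9], 0.65), ([297.4, 225.9], 0.58)]
tweezers []
jar [([282.7, 254.0], 0.58)]
mug []
radio [([284.3, 230.8], 0.18)]
key_knob [([298.5, 313.1], 0.85)]
top [[393.36311791   0.         281.99134983]
 [  0.         393.36311791 205.40269579]
 [  0.           0.           1.        ]] [[ 7.96185407e-04 -9.99715970e-01  2.38190008e-02 -2.06553325e-02]
 [-9.98350678e-01 -2.16196849e-03 -5.73694169e-02  5.62703192e-01]
 [ 5.74046182e-02 -2.
[... 548 characters left out ...]
 [([98.9, 233.0], 0.97), ([282.1, 206.7], 0.27)]
key_knob [([457.9, 263.2], 0.83)]
wrist [[302.66590318   0.         279.38459745]
 [  0.         302.66590318 211.46765095]
 [  0.           0.           1.        ]] [[ 0.27493024 -0.96146322  0.0013571  -0.64950456]
 [-0.92131563 -0.26304589  0.28632913 -0.0364025 ]
 [-0.27493795 -0.07997085 -0.95813036  0.3784872 ]
 [ 0.          0.          0.          1.        ]]
case []
hinge_mid []
ridge_foot []
free_edge []
lip_edge []
cell0 []
cell1 []
cell2 []
tweezers []
jar []
mug []
radio []
key_knob []
2.1 [ 0.17828123 -0.62505933  0.25026846] [ 9.90365777e-01  1.38476083e-01  1.99759260e-05 -2.95819812e-05] [-0.01847473 -0.21183612  0.38442627]
```

```bash
python3 - <<'E'
import cv2
a=cv2.imread("pics/top0.png");cv2.imwrite("pics/top0c.png",cv2.resize(a[110:310,200:460],None,fx=3,fy=3,interpolation=cv2.INTER_CUBIC))
a=cv2.imread("pics/side0.png");cv2.imwrite("pics/side0c.png",cv2.resize(a[140:340,180:440],None,fx=3,fy=3,interpolation=cv2.INTER_CUBIC))
E
```

```text
(no output)
```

View pics/top0.png

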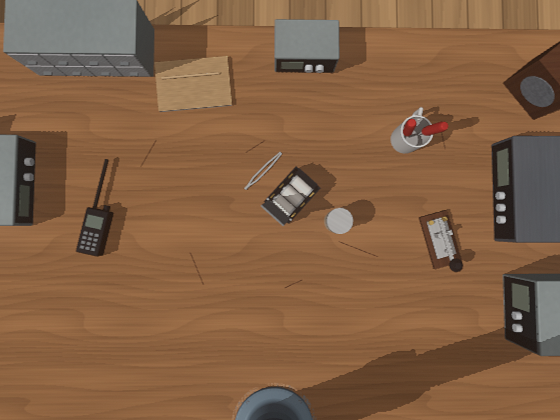

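View pics/side0.png

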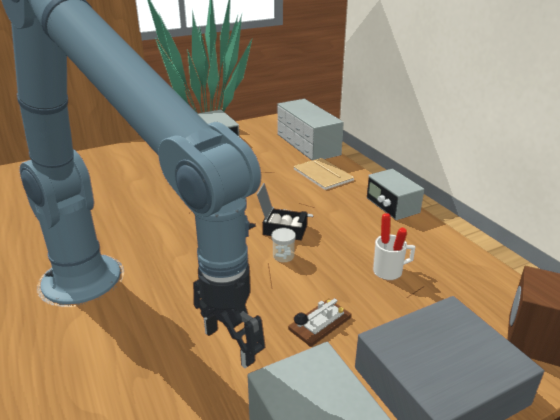

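```bash
sleep 0
```

```text
(no output)
```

View pics/top0c.png

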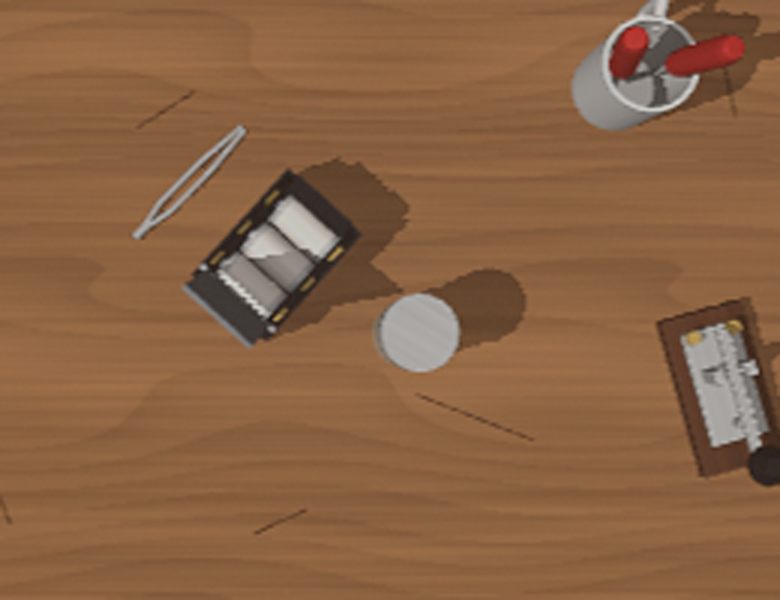

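View pics/side0c.png

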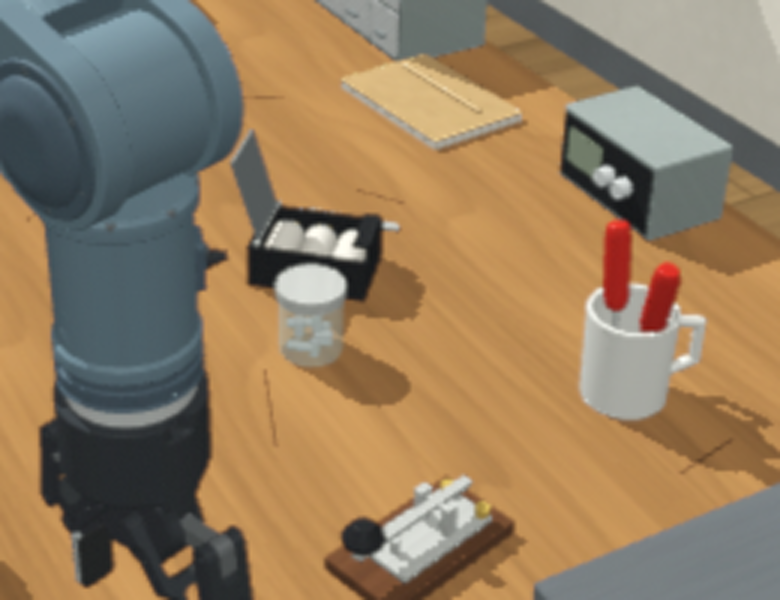

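```bash
cat > h.py <<'E'
from bench import *
import numpy as np, cv2
from scipy.spatial.transform import Rotation as R
def ray(c,px,z,P=None):
    P=P or camera_params(c); T=P["camera_from_world"];Rm=T[:3,:3];o=-Rm.T@T[:3,3]
    d=Rm.T@np.linalg.solve(P["K"],[px[0],px[1],1]); return o+d*(z-o[2])/d[2]
def proj(P,p):
    q=P["camera_from_world"]@np.append(p,1); u=P["K"]@q[:3]; return u[:2]/u[2]
def qtool(yaw,tilt,flip=0):
    """tool z = horizontal dir(yaw)*sin(tilt) - up*cos(tilt); tool y along case y"""
    z=np.array([np.cos(yaw)*np.sin(tilt),np.sin(yaw)*np.sin(tilt),-np.cos(tilt)])
    y=np.array([-np.sin(yaw),np.cos(yaw),0])*(-1 if flip else 1)
    return R.from_matrix(np.c_[np.cross(y,z),y,z]).as_quat()
E
python3 - <<'E'
from h import *
T=camera_params("wrist")["camera_from_world"];Rm=T[:3,:3];o=-Rm.T@T[:3,3]
Rt=R.from_quat(read_tcp_rot()).as_matrix()
print("cam in tool",Rt.T@(o-read_eef_pos()),"\naxes",Rt.T@Rm.T)
print("top hinge",ray("top",[277.9,206.7],.049),"side hinge",ray("side",[266.5,216.2],.049),"side lip",ray("side",[300.9,214.5],.0555))
for n,p in dict(jar=[336.4,217.8],mug=[404.9,142.2],tw=[264.1,171.5]).items(): print(n,ray("top",p,0.0))
h=ray("top",[277.9,206.7],.049);l=ray("side",[300.9,214.5],.0555);print(np.linalg.norm(h-l),np.degrees(np.arctan2(*(l-h)[1::-1])))
yaw=np.radians(-45)
for f in (0,1):
  for t in (0,15,30,45,60):
    for p in ([.5,.03,.12],[.57,-.03,.09]): 
      q=inverse_kinematics(p,qtool(yaw,np.radians(t),f)); print(f,t,None if q is None else np.round(q,2))
E
```

```text
cam in tool [ 0.07393571 -0.00104558 -0.12367475] 
axes [[ 6.72312836e-04 -9.58117703e-01 -2.86373908e-01]
 [ 9.99998775e-01  2.39312871e-04  1.54700586e-03]
 [-1.41368074e-03 -2.86374597e-01  9.58116690e-01]]
top hinge [ 0.55758656 -0.00881535  0.049     ] side hinge [ 0.54162376 -0.02258972  0.049     ] side lip [ 0.63237377 -0.07085085  0.0555    ]
jar [ 0.53132088 -0.16340415  0.        ]
mug [ 0.73349565 -0.34848823  0.        ]
tw [0.65311814 0.02704911 0.        ]
0.09738470011000619 -39.67548953746719
0 0 [ 0.61  0.41 -0.86  2.03  0.4   0.88  0.32]
0 0 [ 0.5   0.52 -0.63  1.88  0.39  0.87  0.46]
0 15 [ 0.74  0.46 -1.15  2.13  0.88  0.9  -0.16]
0 15 [ 0.48  0.46 -0.71  2.02  0.78  0.76  0.06]
0 30 [ 0.7   0.56 -1.27  2.23  1.29  1.09 -0.58]
0 30 [ 0.48  0.49 -0.83  2.13  1.27  0.84 -0.44]
0 45 [ 0.54  0.69 -1.26  2.29  1.58  1.4  -0.87]
0 45 [ 0.41  0.59 -0.88  2.21  1.64  1.1  -0.82]
0 60 [ 0.33  0.82 -1.14  2.32  1.77  1.71 -1.08]
0 60 [ 0.32  0.76 -0.88  2.25  1.89  1.46 -1.04]
1 0 [ 0.33  0.32 -0.53  2.04  0.21  0.84 -2.68]
1 0 [ 0.24  0.45 -0.31  1.9   0.19  0.82 -2.52]
1 15 [-1.12  0.31  0.95  2.21 -0.05  0.61 -2.53]
1 15 [-0.91  0.54  0.93  2.08 -0.42  0.58 -2.11]
1 30 [ 0.67  0.52 -1.24  2.23  1.27  1.06  2.57]
1 30 [-1.21  0.7   1.15  2.2  -0.54  0.36 -2.13]
1 45 [ 0.36  0.5  -1.03  2.3   1.48  1.19  2.26]
1 45 [-0.22  0.41 -0.17  2.24  1.47  0.78  2.29]
1 60 [-0.55  0.43 -0.17  2.35  1.47  1.12  1.98]
1 60 [-0.73  0.56  0.26  2.29  1.63  0.86  1.91]
```

```bash
python3 - <<'E'
from h import *
yaw=np.radians(-42)
c=np.array([.592,-.043,0]);d=np.array([np.cos(yaw),np.sin(yaw),0])
move_ptp(list(c+d*.03+[0,0,.24]),qtool(yaw,0))
print(read_time_s(),read_eef_pos())
NAM=["case","hinge_mid","ridge_foot","free_edge","lip_edge","cell0","jar","tweezers"]
for k in ["wrist","top"]:
    P=camera_params(k);im=read_camera(k);cv2.imwrite(f"pics/{k}1.png",im[:,:,::-1])
    Z=dict(case=0,hinge_mid=.049,ridge_foot=.105,free_edge=.136,lip_edge=.0555,cell0=.0215,jar=0,tweezers=0)
    for n in NAM:
        print(k,n,[(d["at"],round(d["confidence"],2),np.round(ray(k,d["at"],Z[n],P),4)[:2]) for d in tip_of(k,n)[:3]])
np.save("P1.npy",camera_params("wrist"),allow_pickle=True)
print(read_time_s())
E
```

```text
4.625 [ 0.61414832 -0.06524377  0.23978355]
wrist case [([276.4, 158.8], 0.56, array([ 0.5906, -0.0473]))]
wrist hinge_mid [([277.0, 108.9], 0.71, array([ 0.5509, -0.0097]))]
wrist ridge_foot [([277.0, 160.1], 0.66, array([ 0.5831, -0.0383])), ([275.8, 86.1], 0.6, array([5.393e-01, 2.000e-04]))]
wrist free_edge [([275.9, 68.6], 0.76, array([0.5337, 0.006 ]))]
wrist lip_edge [([276.9, 205.3], 0.58, array([ 0.6224, -0.0747])), ([278.0, 109.8], 0.4, array([ 0.5524, -0.0096]))]
wrist cell0 [([280.5, 126.5], 0.92, array([ 0.566 , -0.0186])), ([278.6, 162.2], 0.85, array([ 0.5933, -0.0461])), ([277.0, 188.4], 0.56, array([ 0.6143, -0.0677]))]
wrist jar []
wrist tweezers [([277.8, 111.8], 0.71, array([ 0.5523, -0.0103])), ([362.3, 153.8], 0.59, array([0.6546, 0.0322]))]
top case [([291.5, 194.9], 0.85, array([ 0.5914, -0.0452])), ([302.9, 180.6], 0.4, array([ 0.6294, -0.0754]))]
top hinge_mid [([279.5, 208.2], 0.73, array([ 0.5538, -0.0128]))]
top ridge_foot [([274.9, 213.6], 0.62, array([ 0.5383, -0.001 ]))]
top free_edge [([270.4, 217.4], 0.74, array([0.5285, 0.0094]))]
top lip_edge [([305.0, 182.2], 0.67, array([ 0.6186, -0.0763])), ([291.4, 193.5], 0.63, array([ 0.5902, -0.0423]))]
top cell0 [([289.9, 194.1], 0.67, array([ 0.5917, -0.0401])), ([281.7, 205.6], 0.59, array([ 0.5619, -0.019 ])), ([306.1, 186.3], 0.54, array([ 0.612 , -0.0819]))]
top jar [([456.8, 260.6], 0.5, array([ 0.4191, -0.4808]))]
top tweezers [([262.0, 170.3], 0.71, array([0.6563, 0.0326]))]
5.525
```

View pics/wrist1.png

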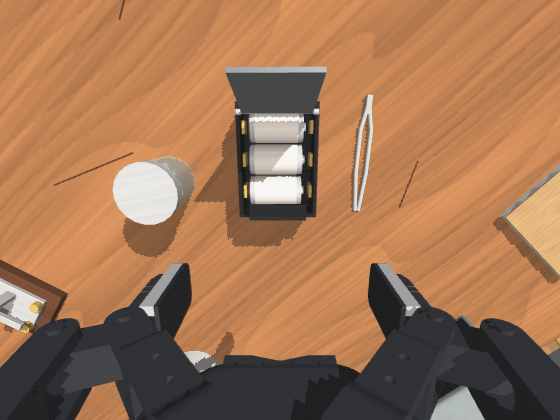

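```bash
cat > ov.py <<'E'
from h import *
import sys
def overlay(im,P,hinge,yaw,th,slide,crop,f,out):
    d=np.array([np.cos(yaw),np.sin(yaw),0]);y=np.array([-d[1],d[0],0]);o=np.array([hinge[0],hinge[1],0])+.05*d
    x0,y0,x1,y1=crop
    g=cv2.resize(im[y0:y1,x0:x1],None,fx=f,fy=f,interpolation=cv2.INTER_CUBIC)
    def line(pts,c):
        p=[((proj(P,o+a*d+b*y+[0,0,z])+.5-[x0,y0])*f).astype(int) for a,b,z in pts]
        cv2.polylines(g,[np.array(p)],True,c,1)
    line([(-.06,-.042,.046),(.06,-.042,.046),(.06,.042,.046),(-.06,.042,.046)],(0,255,0))
    line([(.043,-.03,.0575),(.056,-.03,.0575),(.056,.03,.0575),(.043,.03,.0575)],(0,255,255))
    h=-.05+slide;e=(h+.089*np.cos(th),.049+.089*np.sin(th));n=(-np.sin(th)*.002,np.cos(th)*.002)
    line([(h,-.035,.049),(e[0],-.035,e[1]),(e[0],.035,e[1]),(h,.035,.049)],(255,0,255))
    r=[(h+r*np.cos(th)+n[0],.049+r*np.sin(th)+n[1]) for r in (.058,.063)]
    line([(r[0][0],-.025,r[0][1]),(r[1][0],-.025,r[1][1]),(r[1][0],.025,r[1][1]),(r[0][0],.025,r[0][1])],(255,255,0))
    cv2.imwrite(out,g)
E
python3 - <<'E'
from ov import *
P=camera_params("wrist");im=cv2.imread("pics/wrist1.png")
overlay(im,P,(.5524,-.0113),np.radians(-42.),1.8,0,(190,50,370,240),4,"pics/ov1.png")
E
```

```text
(no output)
```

View pics/ov1.png

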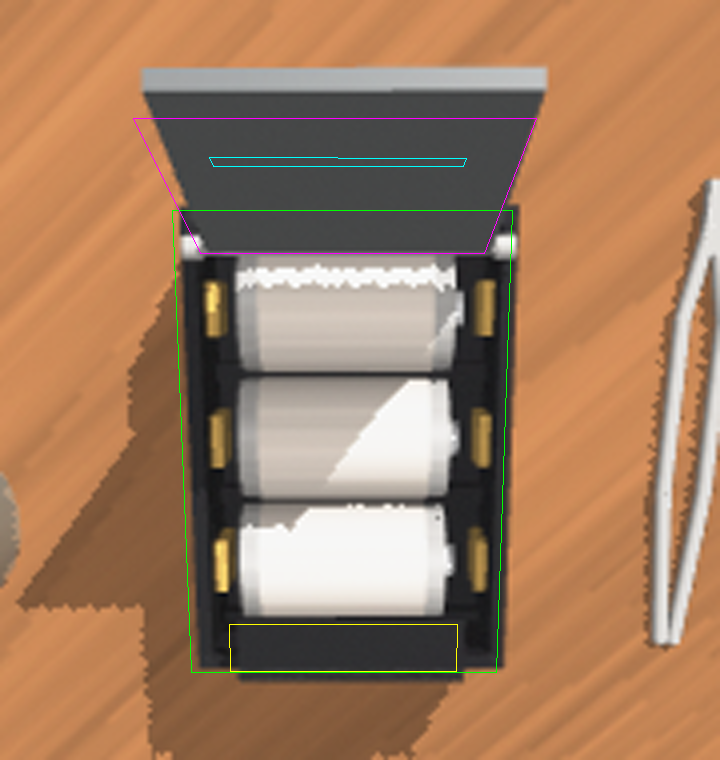

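```bash
python3 - <<'E'
from ov import *
from scipy.optimize import least_squares
P=camera_params("wrist");im=cv2.imread("pics/wrist1.png")
ob=np.array([(180,205),(518,205),(200,667),(503,667),(238,680),(465,680),(142,68),(547,68),(148,92),(544,92)])/4+[190,50]-.5
def pts(v):
    x,y0,yaw,th=v[:4];d=np.array([np.cos(yaw),np.sin(yaw),0]);y=np.array([-d[1],d[0],0]);o=np.array([x,y0,0])+.05*d
    c,s=np.cos(th),np.sin(th)
    L=[(-.06,-.042,.046),(-.06,.042,.046),(.06,-.042,.046),(.06,.042,.046),(.056,-.03,.0575),(.056,.03,.0575)]
    L=[L[0],L[1],L[2],L[3],L[4],L[5]]
    for n in (.002,-.002):
        for b in (-.035,.035): L.append((-.05+.089*c-n*s,b,.049+.089*s+n*c))
    return np.array([proj(P,o+a*d+b*y+[0,0,z]) for a,b,z in L])
lo=least_squares(lambda v:(pts(v)-ob).ravel(),[.5524,-.0113,-.73,2.])
print(lo.x,np.degrees(lo.x[2]),np.round((pts(lo.x)-ob),1).tolist())
overlay(im,P,lo.x[:2],lo.x[2],lo.x[3],0,(190,50,370,240),4,"pics/ov2.png")
im=cv2.imread("pics/top1.png");overlay(im,camera_params("top"),lo.x[:2],lo.x[2],lo.x[3],0,(240,150,340,250),6,"pics/ov3.png")
E
```

```text
[ 0.55331304 -0.00974631 -0.7307473   1.87040647] -41.86873644278821 [[-0.1, 1.2], [0.4, 1.0], [-0.2, 1.2], [0.2, 1.1], [0.0, -2.3], [-0.3, -2.4], [0.4, 0.2], [-0.1, 0.0], [-1.1, -0.0], [0.7, -0.2]]
```

View pics/ov2.png

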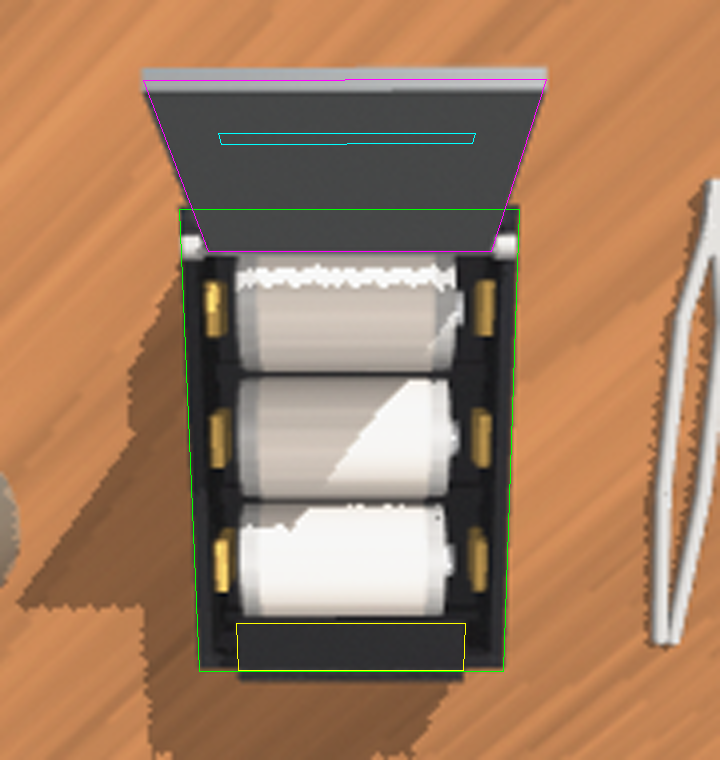

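View pics/ov3.png

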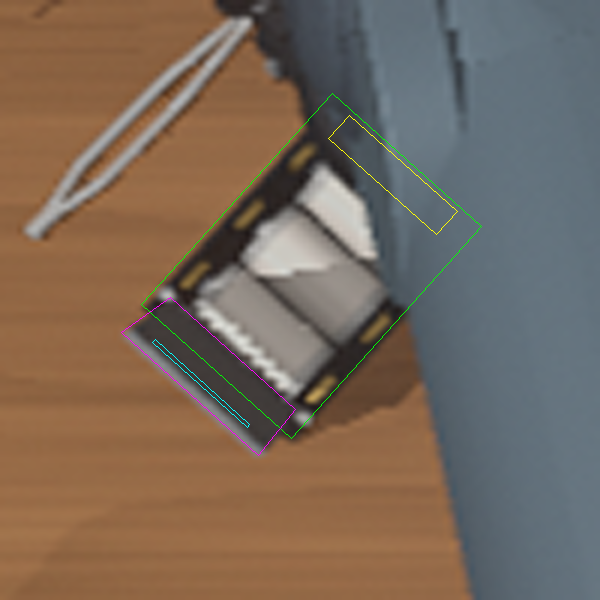

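```bash
cat > plan.py <<'E'
from h import *
H=np.array([.5526,-.0090,0]);YAW=np.radians(-41.9)
D=np.array([np.cos(YAW),np.sin(YAW),0])
L=.019;W=.011
def pose(corner,t):
    "corner=(a,z) of front tip corner in hinge-x/height; t tilt"
    d=np.array([np.sin(t),-np.cos(t)]);u=np.array([np.cos(t),np.sin(t)])
    a,z=np.array(corner)-L*d-W*u
    return list(H+a*D+[0,0,z]),list(qtool(YAW,t))
def tilt(th): return np.radians(-8+68*th/1.87)
def arc(th,r=.048,gap=.0):
    n=.002+gap
    return (r*np.cos(th)-n*np.sin(th),.049+r*np.sin(th)+n*np.cos(th))
def corner_now():
    p=np.array(read_eef_pos());Rm=R.from_quat(read_tcp_rot()).as_matrix()
    c=p+L*Rm[:,2]-W*Rm[:,0]-H
    return np.round([c@D*1e3,c[2]*1e3],1)
E
python3 - <<'E'
from plan import *
for th in np.linspace(1.87,0,9):
    p,q=pose(arc(th),tilt(th)); k=inverse_kinematics(p,q);print(round(th,2),np.round(p,3),None if k is None else np.round(k,2))
p,q=pose(np.array(arc(1.87))-[.04,0],tilt(1.87));k=inverse_kinematics(p,q);print(np.round(p,3),k)
p,q=pose((-.13,.2),np.radians(30));k=inverse_kinematics(p,q);print(np.round(p,3),k)
p,q=pose((.06,.0515),np.radians(-8));k=inverse_kinematics(p,q);print(np.round(p,3),k)
E
```

```text
1.87 [0.524 0.016 0.094] [-0.09  0.57 -0.57  2.33  1.71  1.28 -1.18]
1.64 [0.533 0.009 0.1  ] [-0.03  0.46 -0.56  2.31  1.61  1.06 -1.01]
1.4 [0.541 0.001 0.103] [ 0.07  0.38 -0.56  2.27  1.46  0.88 -0.79]
1.17 [ 0.55  -0.007  0.103] [ 0.09  0.34 -0.47  2.22  1.23  0.72 -0.51]
0.94 [ 0.559 -0.015  0.101] [ 0.15  0.34 -0.44  2.14  0.95  0.65 -0.18]
0.7 [ 0.567 -0.022  0.096] [ 0.29  0.38 -0.51  2.06  0.72  0.68  0.11]
0.47 [ 0.574 -0.028  0.089] [ 0.4   0.45 -0.57  1.97  0.53  0.75  0.34]
0.23 [ 0.579 -0.032  0.081] [ 0.48  0.54 -0.61  1.87  0.41  0.85  0.51]
0.0 [ 0.582 -0.036  0.071] [ 0.53  0.63 -0.63  1.78  0.31  0.97  0.62]
[0.495 0.043 0.094] [-0.08477421  0.60500534 -0.69030198  2.35084806  1.65631487  1.37994807
 -1.20943436]
[0.442 0.091 0.211] [ 0.4822982   0.01231816 -1.09489303  2.241362    0.69072167  0.89391309
 -0.21552264]
[ 0.591 -0.044  0.072] [ 0.5302945   0.639235   -0.62206639  1.75097441  0.31595138  0.97910727
  0.63440512]
```

```bash
python3 - <<'E'
from plan import *
move_gripper(0.0,20); print(read_time_s(),read_finger_gap(),read_ft_force())
p,q=pose((-.12,.2),np.radians(30)); move_ptp(p,q)
p,q=pose(np.array(arc(1.87))-[.045,0],tilt(1.87)); move_ptp(p,q)
print(read_time_s(),corner_now(),read_ft_force())
for k in ["wrist","side"]:
    im=read_camera(k);cv2.imwrite(f"pics/{k}2.png",im[:,:,::-1])
a=cv2.imread("pics/side2.png");cv2.imwrite("pics/side2c.png",cv2.resize(a[120:320,180:440],None,fx=3,fy=3,interpolation=cv2.INTER_CUBIC))
E
```

```text
6.2917 5.7509889733372116e-05 [0.2189352  0.13013566 0.268052  ]
8.125 [-59.7  94.1] [ 0.86800102  0.1122779  -0.20316264]
```

View pics/wrist2.png

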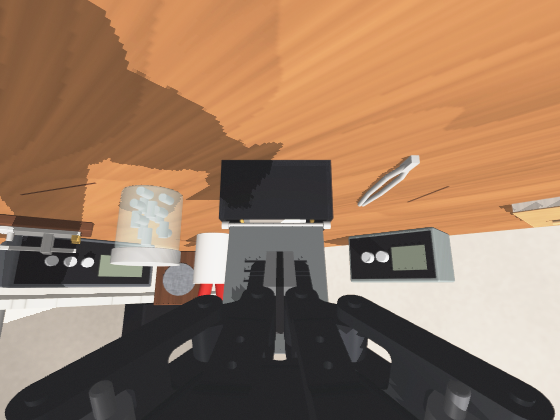

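View pics/side2c.png

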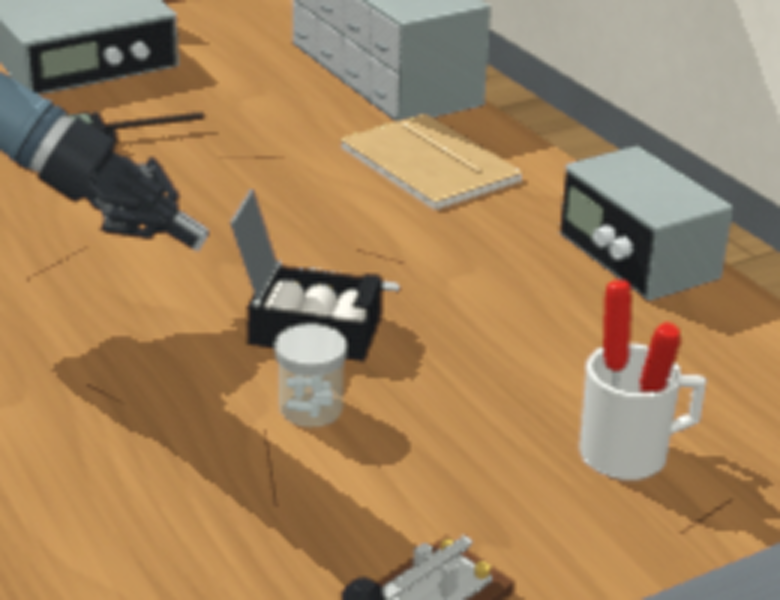

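```bash
python3 - <<'E'
from plan import *
p=np.array(read_eef_pos());Rm=R.from_quat(read_tcp_rot()).as_matrix()
P=camera_params("side");o=[]
for l in (0.006,.019,.032):
    for s in (-1,1): o.append((l,s,np.round((proj(P,p+l*Rm[:,2]+s*W*Rm[:,0])-[180,120])*3)))
print(*o,sep="\n")
E
```

```text
(0.006, -1, array([194., 225.]))
(0.006, 1, array([185., 240.]))
(0.019, -1, array([205., 232.]))
(0.019, 1, array([196., 247.]))
(0.032, -1, array([216., 239.]))
(0.032, 1, array([207., 254.]))
```

```bash
python3 - <<'E'
from plan import *
def f(): 
    F=np.array(read_ft_force()); return np.round([F@D,F[2]],2)
p,q=pose(np.array(arc(1.87))-[.008,0],tilt(1.87)); movel(p,q,speed=.08)
b=f();print("base",b)
for th in np.arange(1.87,0.99,-.11):
    p,q=pose(arc(th),tilt(th)); movel(p,q,speed=.04)
    print(round(th,2),f()-b,corner_now(),round(read_time_s(),2))
for k in ["side","top","wrist"]:
    im=read_camera(k);cv2.imwrite(f"pics/{k}3.png",im[:,:,::-1])
a=cv2.imread("pics/side3.png");cv2.imwrite("pics/side3c.png",cv2.resize(a[140:280,200:380],None,fx=4,fy=4,interpolation=cv2.INTER_CUBIC))
E
```

```text
base [-0.14 -0.49]
1.87 [0.94 0.59] [-16.   94.2] 9.18
1.76 [-0.01  0.7 ] [-10.6  96.5] 9.48
1.65 [0.72 0.47] [-5.6 96.9] 9.78
1.54 [-0.5   0.81] [-0.5 97. ] 10.08
1.43 [ 0.18 -0.06] [ 4.7 96.7] 10.38
1.32 [0.28 0.97] [ 9.8 95.8] 10.67
1.21 [0.63 0.89] [14.9 94.4] 10.96
1.1 [-0.15  1.03] [19.7 92.5] 11.25
0.99 [0.08 0.45] [24.4 90.1] 11.54
```

View pics/side3c.png

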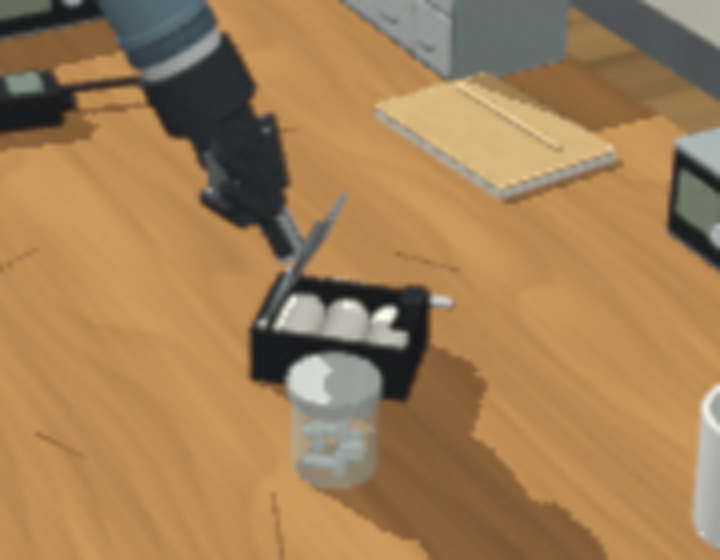

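View pics/wrist3.png

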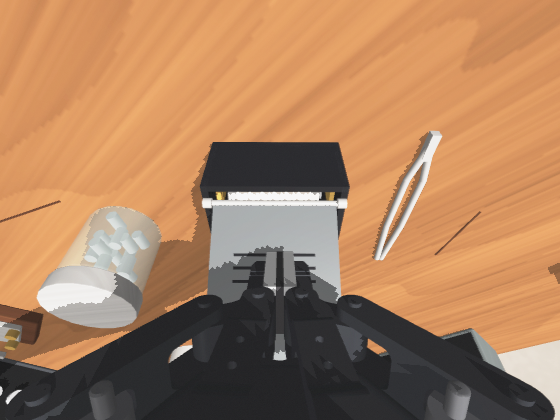

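```bash
python3 - <<'E'
from plan import *
def f(): 
    F=np.mean([read_ft_force() for _ in range(3)],axis=0); return np.round([F@D,F[2]],2)
for th in np.r_[np.arange(.88,.1,-.11),.06]:
    p,q=pose(arc(th),tilt(th)); movel(p,q,speed=.035)
    print(round(th,2),f(),corner_now(),round(read_time_s(),2))
for k in ["side","top","wrist"]:
    im=read_camera(k);cv2.imwrite(f"pics/{k}4.png",im[:,:,::-1])
a=cv2.imread("pics/side4.png");cv2.imwrite("pics/side4c.png",cv2.resize(a[140:280,200:380],None,fx=4,fy=4,interpolation=cv2.INTER_CUBIC))
E
```

```text
0.88 [-0.75  0.35] [29.2 87.3] 12.0
0.77 [0.16 0.09] [33.1 83.8] 12.31
0.66 [0.14 0.89] [36.7 79.9] 12.61
0.55 [0.16 0.43] [39.9 75.7] 12.91
0.44 [-0.96  0.84] [42.6 71.2] 13.21
0.33 [0.46 0.79] [44.9 66.4] 13.51
0.22 [0.61 1.24] [46.7 61.4] 13.81
0.11 [0.45 1.67] [47.9 56.2] 14.1
0.06 [0.34 1.51] [47.7 53.9] 14.35
```

View pics/side4c.png

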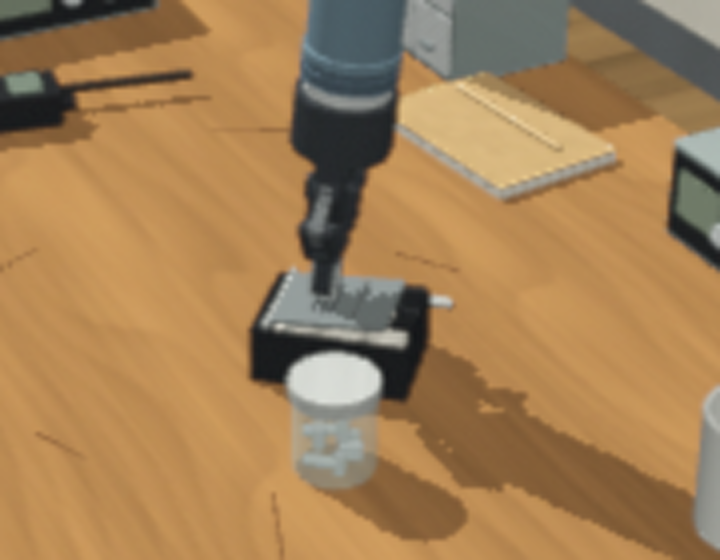

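View pics/wrist4.png

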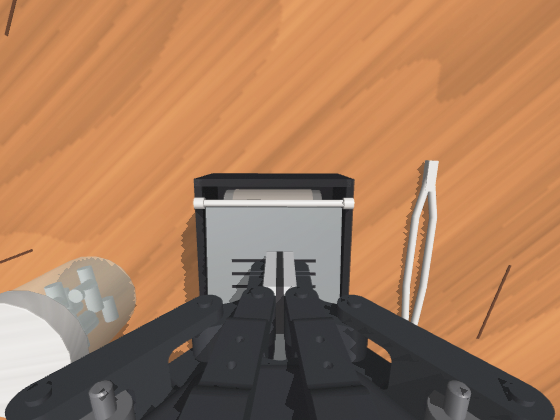

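```bash
python3 - <<'E'
from plan import *
P=camera_params("wrist");Y=np.array([-D[1],D[0],0])
for s in (0,.007,.014):print(s,proj(P,H+s*D+[0,0,.049]))
for b in (-.042,.042):print("rim",proj(P,H-.01*D+b*Y+[0,0,.046]))
P=camera_params("side")
for a in (.089,.093,.103): print((proj(P,H+a*D+[0,0,.0535])-[200,140])*4)
def f(): 
    F=np.mean([read_ft_force() for _ in range(5)],axis=0); return np.round([F@D,F[2]],2)
z=.0525
while 1:
    p,q=pose((.0485,z),np.radians(-8)); movel(p,q,speed=.02)
    F=f();print(round(z,4),F,corner_now(),round(read_time_s(),2))
    if F[1]>4.5 or z<.0465: break
    z-=.0007
E
```

```text
0 [276.90058898 195.94347322]
0.007 [276.90527515 209.23305377]
0.014 [276.9098828  222.29993938]
rim [196.36953787 176.01263252]
rim [357.52876443 176.21574356]
[386.13616489 303.21422798]
[391.38243889 303.92393641]
[404.52510641 305.70185763]
0.0525 [0.65 1.93] [49.  52.4] 14.75
0.0518 [1.41 1.24] [48.9 51.9] 15.0
0.0511 [1.48 1.79] [48.9 51.2] 15.25
0.0504 [2.39 2.34] [48.9 50.5] 15.5
0.0497 [1.33 4.25] [48.9 50.3] 15.75
0.049 [1.96 7.53] [48.9 50. ] 16.0
```

```bash
python3 - <<'E'
from plan import *
for k in ["side","wrist"]:
    im=read_camera(k);cv2.imwrite(f"pics/{k}5.png",im[:,:,::-1])
P=camera_params("wrist")
for s in (0,.007,.014):print(s,proj(P,H+s*D+[0,0,.049]))
for b in (-.042,.042):print("rim",proj(P,H-.01*D+b*np.array([-D[1],D[0],0])+[0,0,.046]))
a=cv2.imread("pics/side5.png");A=cv2.resize(a[190:260,250:330],None,fx=6,fy=6,interpolation=cv2.INTER_CUBIC)
a=cv2.imread("pics/wrist5.png");B=cv2.resize(a[150:300,180:380],None,fx=3.9,fy=3.9,interpolation=cv2.INTER_CUBIC)
cv2.imwrite("pics/side5c.png",A);cv2.imwrite("pics/wrist5c.png",B)
E
```

```text
0 [276.61462053 194.23845131]
0.007 [276.62720933 207.82268629]
0.014 [276.63962601 221.22119831]
rim [195.10253045 174.27425362]
rim [358.22823168 174.35563219]
```

View pics/side5c.png

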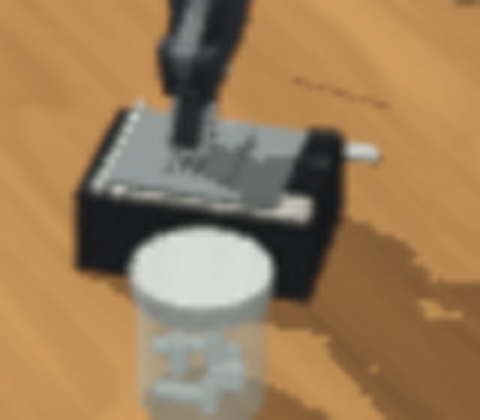

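View pics/wrist5c.png

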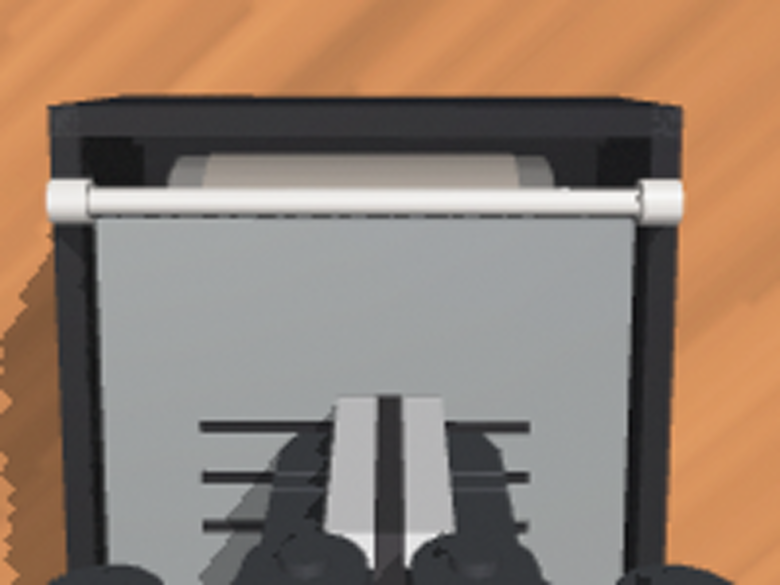

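```bash
cat > push.py <<'E'
from plan import *
import sys
def f(): 
    F=np.mean([read_ft_force() for _ in range(5)],axis=0); return np.round([F@D,F[2]],2)
def run(a0,a1,z,step=.0012,lim=-7):
    a=a0
    while a<=a1+1e-6:
        p,q=pose((a,z),np.radians(-8)); movel(p,q,speed=.02)
        F=f();print(round(a*1e3,1),F,corner_now(),round(read_time_s(),2))
        if F[0]<lim: break
        if F[1]>6.5: z+=.0003
        if F[1]<2.8: z-=.0003
        a+=step
    print("z",z)
    for k in ["side","wrist"]:
        im=read_camera(k);cv2.imwrite(f"pics/{k}{sys.argv[1]}.png",im[:,:,::-1])
    P=camera_params("wrist")
    for s in (0,.007,.014):print(s,proj(P,H+s*D+[0,0,.049]))
    a=cv2.imread(f"pics/side{sys.argv[1]}.png");A=cv2.resize(a[190:260,250:330],None,fx=6,fy=6,interpolation=cv2.INTER_CUBIC)
    a=cv2.imread(f"pics/wrist{sys.argv[1]}.png");B=cv2.resize(a[150:300,180:380],None,fx=3.9,fy=3.9,interpolation=cv2.INTER_CUBIC)
    cv2.imwrite(f"pics/side{sys.argv[1]}c.png",A);cv2.imwrite(f"pics/wrist{sys.argv[1]}c.png",B)
if __name__=="__main__": run(*map(float,sys.argv[2:5]))
E
python3 push.py 6 .0495 .066 .0494
```

```text
49.5 [0.36 6.94] [49.  50.1] 16.35
50.7 [-1.12  6.16] [49.2 50.1] 16.6
51.9 [-1.4   5.59] [49.7 50.1] 16.85
53.1 [-1.52  5.97] [50.7 50.1] 17.1
54.3 [-1.48  6.89] [51.8 50.1] 17.35
55.5 [-1.21  5.13] [52.9 50.2] 17.6
56.7 [-2.42  5.76] [54.1 50.2] 17.85
57.9 [-1.89  5.29] [55.3 50.2] 18.1
59.1 [-1.24  4.86] [56.5 50.2] 18.35
60.3 [-0.5   5.67] [57.7 50.2] 18.6
61.5 [-1.79  5.07] [58.9 50.2] 18.85
62.7 [-2.3   4.87] [60.1 50.2] 19.1
63.9 [-2.41  4.49] [60.9 50.2] 19.35
65.1 [-2.84  5.47] [61.2 50.1] 19.6
z 0.05
0 [276.73421332 170.00683509]
0.007 [276.71079108 183.88454562]
0.014 [276.68767765 197.57928514]
```

View pics/side6c.png

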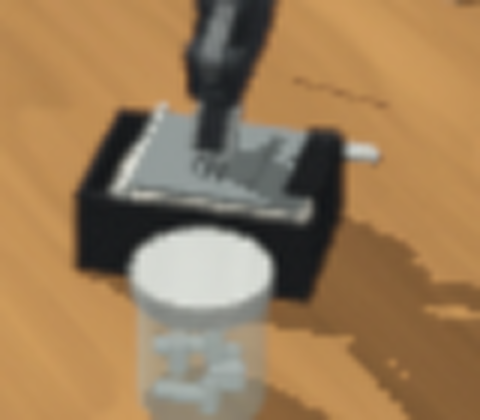

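View pics/wrist6c.png

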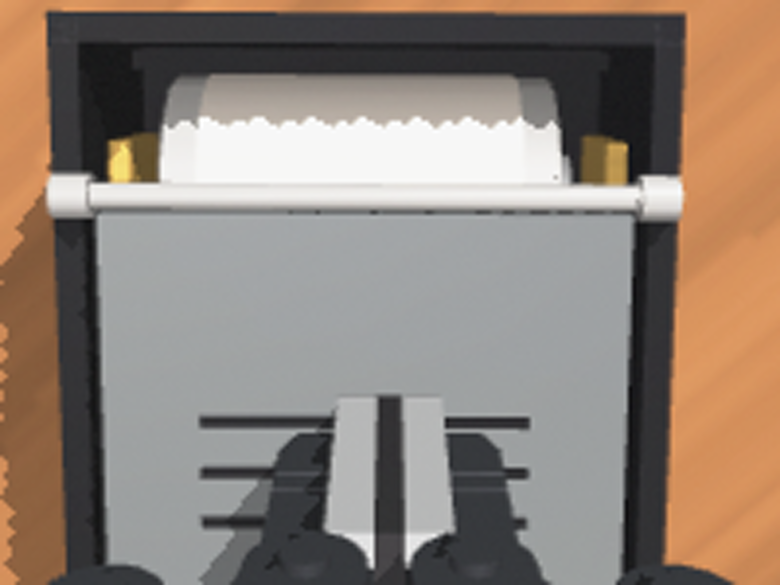

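```bash
python3 - <<'E'
from push import *
for a,z in ((.062,.0515),(.065,.0518),(.067,.0518)):
    p,q=pose((a,z),np.radians(-8)); movel(p,q,speed=.03); print(f(),corner_now(),round(read_time_s(),2))
a=.0682
while a<.079:
    p,q=pose((a,z),np.radians(-8)); movel(p,q,speed=.02);F=f();print(round(a,4),F,corner_now(),round(read_time_s(),2))
    if F[0]<-5.5: break
    a+=.0012
for k in ["side","wrist"]:
    im=read_camera(k);cv2.imwrite(f"pics/{k}7.png",im[:,:,::-1])
a=cv2.imread("pics/side7.png");A=cv2.resize(a[190:260,250:330],None,fx=6,fy=6,interpolation=cv2.INTER_CUBIC)
a=cv2.imread("pics/wrist7.png");B=cv2.resize(a[110:300,180:380],None,fx=3,fy=3,interpolation=cv2.INTER_CUBIC)
cv2.imwrite("pics/side7c.png",A);cv2.imwrite("pics/wrist7c.png",B)
E
```

```text
[-1.66  1.21] [60.2 51.2] 19.97
[-0.3   1.01] [65.4 51.5] 20.22
[-0.5   0.24] [67.6 51.7] 20.47
0.0682 [-0.34  0.96] [68.4 51.8] 20.72
0.0694 [-0.57  1.22] [69.5 51.8] 20.97
0.0706 [-1.06  1.12] [70.6 51.8] 21.22
0.0718 [-1.42  1.56] [71.9 51.8] 21.47
0.073 [-1.1   1.94] [72.8 51.8] 21.72
0.0742 [-3.52  1.13] [72.9 51.5] 21.97
0.0754 [-6.16  0.99] [73.2 51.3] 22.22
```

View pics/side7c.png

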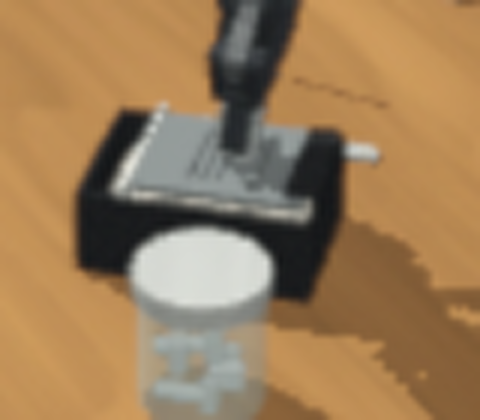

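View pics/wrist7c.png

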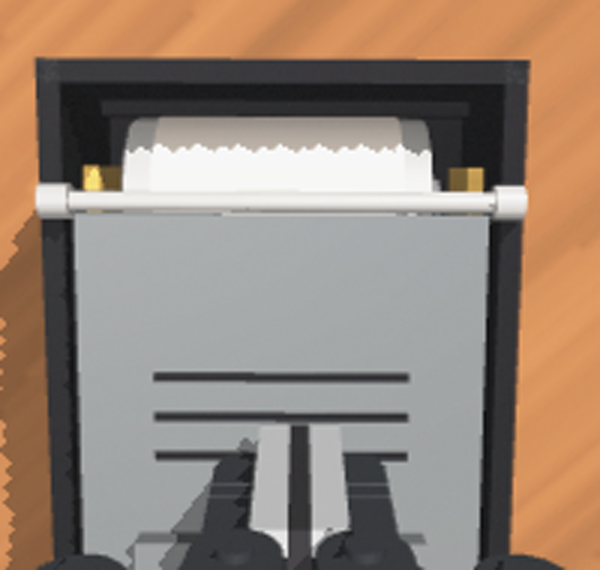

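```bash
python3 - <<'E'
from push import *
p,q=pose((.068,.0525),np.radians(-8)); movel(p,q,speed=.03); print(f(),corner_now())
p,q=pose((.064,.09),np.radians(-8)); movel(p,q,speed=.08); print(f())
p,q=pose((.064,.21),np.radians(0)); movel(p,q,speed=.2)
p,q=pose((.09,.21),0); movel(p,q,speed=.15)
pause(.3);print(f(),read_time_s())
for k in ["side","wrist","top"]:
    im=read_camera(k);cv2.imwrite(f"pics/{k}8.png",im[:,:,::-1])
    for n in ["case","hinge_mid","ridge_foot","free_edge","lip_edge"]:
        r=tip_of(k,n)[:1]; z=dict(case=0,hinge_mid=.049,ridge_foot=.051,free_edge=.049,lip_edge=.0555)[n]
        for e in r:
            w=ray(k,e["at"],z)-H; print(k,n,e["at"],round(e["confidence"],2),"a",round(w@D*1e3,1),"y",round((w@np.array([-D[1],D[0],0]))*1e3,1))
a=cv2.imread("pics/side8.png");A=cv2.resize(a[190:260,250:330],None,fx=6,fy=6,interpolation=cv2.INTER_CUBIC)
cv2.imwrite("pics/side8c.png",A);print(read_time_s())
E
```

```text
[-0.01  0.2 ] [69.2 52.6]
[-0.05 -0.02]
[0.58 0.67] 24.7083
side case [285.3, 229.9] 0.86 a 55.8 y -3.9
side hinge_mid [273.2, 212.5] 0.67 a 14.9 y 7.8
side ridge_foot [293.0, 218.2] 0.83 a 80.9 y -11.7
side free_edge [301.8, 218.3] 0.67 a 105.7 y -2.7
side lip_edge [296.6, 213.6] 0.95 a 87.1 y 9.0
wrist case [280.8, 162.1] 0.95 a 52.0 y 2.9
wrist hinge_mid [274.5, 131.2] 0.57 a 15.7 y -3.5
wrist ridge_foot [273.6, 187.3] 0.64 a 70.8 y -4.6
wrist free_edge [273.4, 217.7] 0.7 a 103.9 y -5.0
wrist lip_edge [279.0, 213.7] 0.89 a 97.4 y 0.9
top case [289.0, 193.2] 0.63 a 52.0 y 6.8
top hinge_mid [282.7, 203.9] 0.89 a 16.8 y -0.8
top ridge_foot [300.9, 189.6] 0.82 a 74.0 y -10.7
top free_edge [306.6, 179.5] 0.87 a 102.8 y -4.3
top lip_edge [303.2, 180.5] 0.64 a 94.3 y 0.2
25.6083
```

View pics/side8c.png

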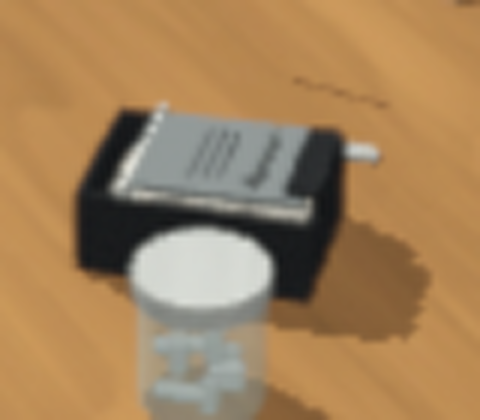

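View pics/wrist8.png

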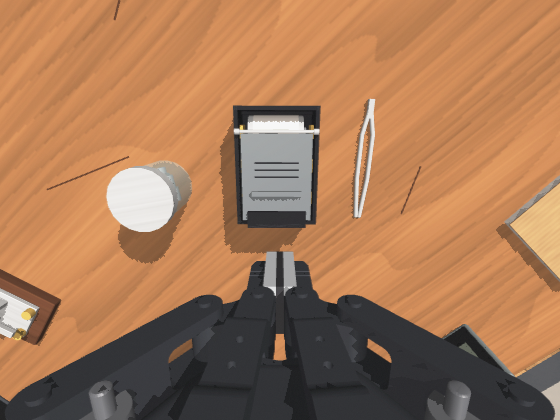

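View pics/top8.png

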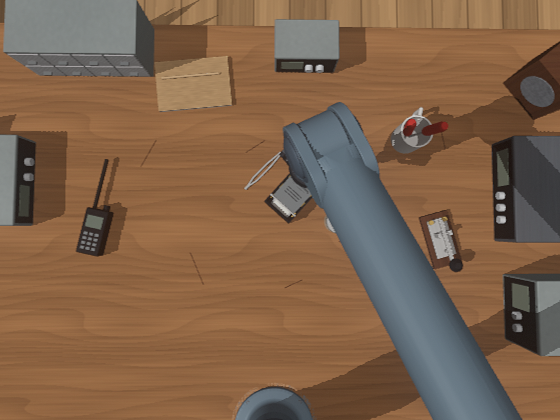

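```bash
python3 -c "
from bench import *
print(sign_off(),read_time_s())"
```

```text
the job is handed in; nothing more can be done
the job is handed in; nothing more can be done
```

The battery case is shut: the cover lies flat over the cells with its free edge under the retaining lip. It stayed shut with the fingers clear, and I handed the job in at about 26 s of the 48 s allowed.

**How it went:**
- I folded the cover down with the closed fingertips pressing its plain outer face, using about 1–2 N until it was almost flat and about 7.5 N to seat it.
- During the fold the hinge had already slid roughly 2 mm, but the free edge still cleared the lip.
- As I moved the fingertips towards the ridge, friction under them carried the cover most of the way along.
- I then pushed on the ridge itself until it met a firm stop at about 6 N.

**Last checks:**
- **Tucked home:** in the last wrist and side pictures the cover lies flat under the lip. The hinge had moved about 14 to 15 mm by the wrist picture, in line with its full 14 mm travel. The networks put it at 15 to 17 mm and the free edge 6.5 to 8.5 mm under the lip in the wrist and top views. The firm stop and the picture agree better with the full 10 mm.
- **Case position:** it moved by no more than about 1–2 mm, which is near the calibration error.
- **Other things:** the tweezers, mug, radio and key look unmoved. The arm hid most of the jar in the last top picture, but the wrist and side pictures show it where it stood.

**Disagreement:** the side camera's network points were off by up to about 10 mm from the other two views, so I did not rely on them.

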